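# Sort mixed-up dropper bottles back into their colour-coded drip dishes

## Robot

A 6-joint arm with a two-finger parallel gripper is mounted at the origin on a cart in front of the work surface, level with it; the furniture and walls round the work are solid. World frame = base frame: x ahead of the robot, y to its left, z up, the work surface at z = 0. Lengths are in mm, angles in rad, forces in N, time in s.
With the tool pointing down it reaches from about 350 to 975 mm from the base axis. Payload 7.1 kg.
Tool frame: the origin (TCP) lies at the very end of the fingers, on their centre line; the grasp point (between the pads) lies 19 mm behind it (ctrl.grasp_offset is the distance from the TCP to the grasp point, in mm); z points along the fingers, y is the line along which they close (so a half turn about z gives the same grasp; the last joint's range is limited). The gripper opens to 88 mm and grips with 3 to 60 N. Pads are 20 mm wide; open, the fingers measure 115 mm over their backs; the gripper's body (75 mm by 178 mm) begins 61 mm behind the grasp point.
Start: joints at [-1.134, 0.423, 1.63, -0, 1.089, -0.019], TCP at [275.127, -561.168, 222.675] pointing down, gripper open.
Joint ranges: [-3, 3], [-0.9, 2.11], [0.09, 2.58], [-1.31, 4.45], [0.11, 2.69], [-2.54, 2.54]. Speed limits (rad/s): [2.39, 2.39, 3.01, 3.14, 3.14, 3.14].

## Interface

Orientations are given as a rotation vector (axis times angle).
In Python, from workcell import ctrl, viewer, ticket, models gives the robot as it stands.
- The arm moves only by the tool play_rows, never from a script. Its arguments are lists of equal length, an entry for each row: "dp": the shift along the world's x, y, z in mm, a list of three; "yaw": the turn about the world's z in degrees. In form: {"dp": [[tx, ty, tz], ...], "yaw": [yaw, ...]}. A call has 1 to 8 rows; each row shifts and turns the commanded pose from where the row before left it; what a row does not reach is not made up. A row lasts 1/12 s, in which the tool goes at most 41.7 mm and 7.16 degrees, less where a joint would pass 70% of its speed; a pose out of reach is approached as far as the arm can. A call is refused whole if a number of a shift passes 41.7 or a number of a turn 7.16, either way. A call with a gripper value outside its range is refused whole. "gripper" is the closure, from 0 (fully open) to 1 (shut), set as the call begins (left out, the last holds). The fingers move at their own pace and stop on an object; the grip force is fixed at half the most. Time passes only in rows, so rows that do not move let the fingers close. It gives the time, the measured TCP pose, the force, the opening and the grip force at its end, in the units of the state.
- ctrl.get_obs(): the state, without advancing time (a new reading comes with each control period).
- viewer.get_image(name): name is "scene" or "top" or "wrist"; returns a dict with "pixels" (384x512x3 uint8, red, green, blue), "range_z" (384x512 float32, mm along the optical axis (not along the pixel's ray), 0 where there is no reading), "fx", "fy", "cx", "cy" (pixels), "T" (4x4, takes a point from camera to world coordinates); the wrist camera has in their place "hand_eye" (4x4, takes a point from camera to tool coordinates, whose origin is the TCP and whose axes are the flange's). Camera axes: x right, y up, looking along -z (the intrinsics and any distortion apply to the point x, -y, -z); pixel columns grow to the right and rows downward; lengths in mm; the calibration is good to about 2 mm. The wrist camera is an equidistant fisheye: a pixel r from the principal point sees the ray r / f radians off the axis. A picture is of the moment at which its call begins: read the wrist's pose just before it.
- ticket.close_job(): hands the job in; it is judged then, once.
Trained networks look in a picture, given as the dict that the camera call returned (one of the last four; its "shot" number tells which), for a name from the list of things; names that differ only in an ending like _2 or _b are one class to them, and where a whole thing is asked for, a point or a joint stands for the part that bears it (a point fixed in the world has none). Each returns a list of dicts, best first, with "conf" (0 to 1); they miss things now and then, are a little off and sometimes report something else, mostly with a low value. They report only what shows in the picture. A call takes as long as a camera call.
- models.look_for(picture, name): "bbox" ([centre column, centre row, width, height] in pixels, round what is visible of it).
- models.landmark_of(picture, name): "location" ([column, row] in pixels: a listed point, or the origin of a listed thing).
The state is a dict: "t": time; "qpos": joint angles; "qvel": joint speeds; "joint_torque": joint torques, N m; "ee_pos": TCP position; "orientation": TCP orientation; "ft_force": force on the tool from outside, world axes, zero at the start; "moment": the same for the moment, N m; "width": finger opening in mm; "grasp_force": force on a finger pad.
Only numpy, scipy, OpenCV 4.12 (cv2) and the standard library are available. Lean on these libraries where they do the work, as an engineer would, in place of code of your own. Each camera call takes 0.05 s, during which the arm holds its last target. There are 200 camera calls.

## Task

The four dropper bottles standing in the coloured drip dishes are all in the wrong ones: move each one into the dish that has the colour of its cap (the amber bottle with the black rubber bulb goes into the black dish). The grey dish is free for parking a bottle on the way and ends empty. Set the bottles down upright without ever tipping one over, and leave the yellow-lidded sample cup behind the dishes where it is.

Things in the scene. Friction and masses are not known exactly. Their poses are not given: they have to be found in the camera images.
- bottle_purple_center (a point): small white plastic dropper bottle with a purple pointed cap, loose, 40 to 85 g, upright in a dish at the start (like bottles by the tube rack at the back right play no part); 98 mm tall, round body 36 mm across from its foot up to 68 mm, then a cap 22 mm across up to 83 mm (also a grip) that narrows to a 12 mm spout at the top. The point is on its axis 49 mm above its foot; z points up along the bottle
- bottle_red_center (a point): small white plastic dropper bottle with a red pointed cap, loose, 40 to 85 g, upright in a dish at the start (like bottles by the tube rack at the back right play no part); 98 mm tall, round body 36 mm across from its foot up to 68 mm, then a cap 22 mm across up to 83 mm (also a grip) that narrows to a 12 mm spout at the top. The point is on its axis 49 mm above its foot; z points up along the bottle
- bottle_blue_center (a point): small white plastic dropper bottle with a blue pointed cap, loose, 40 to 85 g, upright in a dish at the start (like bottles by the tube rack at the back right play no part); 98 mm tall, round body 36 mm across from its foot up to 68 mm, then a cap 22 mm across up to 83 mm (also a grip) that narrows to a 12 mm spout at the top. The point is on its axis 49 mm above its foot; z points up along the bottle
- bottle_black_center (a point): small amber glass dropper bottle with a black rubber bulb on top, loose, 40 to 85 g, upright in a dish at the start (like bottles by the tube rack at the back right play no part); 102 mm tall, round body 33 mm across from its foot up to 65 mm, then a black collar 24 mm across up to 77 mm (also a grip) and a 12 mm rubber bulb on top. The point is on its axis 51 mm above its foot; z points up along the bottle
- dish_purple: shallow round purple drip dish fixed to the worktop, 67 mm across and 10 mm high, inside 60 mm across with a flat floor 5 mm above the worktop, a small flat tab 43 mm from the axis on its own -x side, toward the robot. The origin is on the axis at the underside (worktop level), z up. The home of the bottle with the purple cap; at the start another bottle stands in it
- dish_blue: shallow round blue drip dish fixed to the worktop, 67 mm across and 10 mm high, inside 60 mm across with a flat floor 5 mm above the worktop, a small flat tab 43 mm from the axis on its own -x side, toward the robot. The origin is on the axis at the underside (worktop level), z up. The home of the bottle with the blue cap; at the start another bottle stands in it
- dish_red: shallow round red drip dish fixed to the worktop, 67 mm across and 10 mm high, inside 60 mm across with a flat floor 5 mm above the worktop, a small flat tab 43 mm from the axis on its own -x side, toward the robot. The origin is on the axis at the underside (worktop level), z up. The home of the bottle with the red cap; at the start another bottle stands in it
- dish_black: shallow round black drip dish fixed to the worktop, 67 mm across and 10 mm high, inside 60 mm across with a flat floor 5 mm above the worktop, a small flat tab 43 mm from the axis on its own -x side, toward the robot. The origin is on the axis at the underside (worktop level), z up. The home of the bottle with the black rubber bulb; at the start another bottle stands in it
- dish_grey: shallow round grey drip dish fixed to the worktop, 67 mm across and 10 mm high, inside 60 mm across with a flat floor 5 mm above the worktop, a small flat tab 43 mm from the axis on its own -x side, toward the robot. The origin is on the axis at the underside (worktop level), z up. The spare dish: empty at the start, may be used for parking a bottle, empty again at the end
- urine_cup_center (a point): bystander: white sample cup with a yellow screw lid, loose, 58 mm across and 70 mm tall, standing on the worktop just behind the dishes (not the one far back by the wall); to be left alone. The point is its centre, 35 mm above its foot

How it is judged:
By the outcome, as a careful person would: the job done as asked, in the order asked, and still so for the second after the job is handed in, with the robot touching nothing.
It also fails if it takes over 131 s, if anything falls off the work surface, if the arm or the gripper's body presses on something with over 40 N, if the wrist force passes 120 N, or if a joint passes its speed limit or range.

## Working session

There is one attempt and no reset: what is moved stays moved. The work goes in short steps, Python scripts to look and compute and a tool call to move; the robot and the scene stay as the last step left them, time stands still between calls to the robot, and variables do not carry over. Pictures are saved under pics/ and viewed, at most 14 in all, crops included, and the job is handed in when it is done.

Besides the shell and the picture viewer there is one more tool, called in YAML: its name, and indented under it one key for each argument. play_rows: Moves the arm, as the interface text tells. Its arguments: {"type":"object","properties":{"dp":{"type":"array"},"yaw":{"type":"array"},"gripper":{"type":"number"}},"required":["dp","yaw"]}

```bash
mkdir -p pics
cat > h.py <<'E'
import numpy as np,cv2
from workcell import ctrl,viewer,ticket,models
N=["dish_purple","dish_blue","dish_red","dish_black","dish_grey","bottle_purple_center","bottle_red_center","bottle_blue_center","bottle_black_center","urine_cup_center"]
def ray(im,c,r):
    T=np.array(im["T"]);d=T[:3,:3]@np.array([(c-im["cx"])/im["fx"],-(r-im["cy"])/im["fy"],-1]);return T[:3,3],d
def atz(im,c,r,z):
    o,d=ray(im,c,r);return o+d*(z-o[2])/d[2]
def locate(cam,names=N):
    im=viewer.get_image(cam)
    for n in names:
        z=5 if "dish" in n else 56 if "black" in n else 54
        if "cup" in n: z=35
        for k in models.landmark_of(im,n)[:2]:
            print(cam,n,round(k["conf"],2),np.round(k["location"]),np.round(atz(im,*k["location"],z)))
    return im
E
python3 - <<'E'
from h import *
for c in("top","scene"):
    im=locate(c);cv2.imwrite(f"pics/{c}0.png",im["pixels"][:,:,::-1])
print(ctrl.get_obs(),ctrl.grasp_offset)
E
```

```text
top dish_purple 0.6 [312. 227.] [ 507. -280.    5.]
top dish_purple 0.52 [206. 234.] [482.  27.   5.]
top dish_blue 0.75 [272. 228.] [ 503. -164.    5.]
top dish_red 0.69 [163. 234.] [483. 149.   5.]
top dish_black 0.83 [308. 231.] [ 495. -266.    5.]
top dish_grey 0.97 [358. 208.] [ 564. -415.    5.]
top dish_grey 0.71 [315. 228.] [ 504. -288.    5.]
top bottle_purple_center 0.45 [315. 224.] [ 510. -280.   54.]
top bottle_purple_center 0.17 [206. 230.] [491.  19.  54.]
top bottle_red_center 0.61 [272. 224.] [ 509. -163.   54.]
top bottle_blue_center 0.62 [154. 230.] [488. 163.  54.]
top bottle_black_center 0.57 [207. 231.] [488.  18.  56.]
top urine_cup_center 0.6 [304. 178.] [ 643. -253.   35.]
top urine_cup_center 0.39 [316. 226.] [ 507. -286.   35.]
scene dish_purple 0.66 [253. 265.] [485.  23.   5.]
scene dish_purple 0.61 [218. 318.] [486. 163.   5.]
scene dish_blue 0.57 [282. 213.] [ 498. -155.    5.]
scene dish_red 0.76 [217. 320.] [486. 168.   5.]
scene dish_black 0.57 [298. 190.] [ 494. -259.    5.]
scene dish_black 0.47 [281. 194.] [ 528. -223.    5.]
scene dish_grey 0.68 [
[... 561 characters left out ...]
  35.]
{'t': 1.1, 'qpos': array([-1.13397770e+00,  4.23101718e-01,  1.62988461e+00, -3.35144253e-05,
        1.08861784e+00, -1.89865372e-02]), 'qvel': array([ 0.00013099, -0.00165012, -0.00071073,  0.00062343,  0.00013841,
        0.00018386]), 'joint_torque': array([ 2.02495539e-04, -5.44589889e+01, -2.74045855e+01,  6.45679375e-02,
        1.68224535e-02,  7.57246639e-07]), 'ee_pos': array([ 275.13287384, -561.16926023,  222.68004611]), 'orientation': array([-3.06034818e+00, -7.09817855e-01,  4.93777661e-05]), 'ft_force': array([-0.11648924, -0.47163938,  0.02859712]), 'moment': array([0.01001861, 0.03235286, 0.03939447]), 'grasp_force': 0.0, 'width': 87.93789457346104} 18.700000000000003
```

View pics/top0.png

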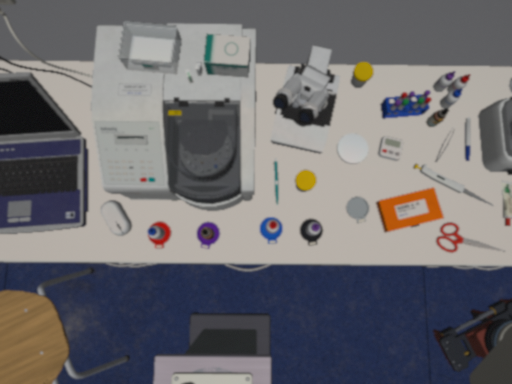

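View pics/scene0.png

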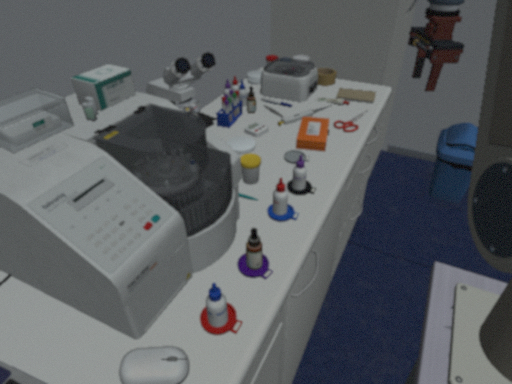

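Top view: blue bottle in the red dish (159,233), amber in purple (207,234), red in blue (271,229), purple in black (312,231), grey dish empty at (358,208), yellow cup at (305,180). The scene view agrees. So there are two swaps to do. I'll refine with depth next.

```bash
cat >> h.py <<'E'
def cloud(im):
    r,c=np.mgrid[:384,:512];z=im["range_z"];T=np.array(im["T"])
    P=np.stack([(c-im["cx"])/im["fx"]*z,-(r-im["cy"])/im["fy"]*z,-z],-1)@T[:3,:3].T+T[:3,3]
    P[z<=0]=np.nan;return P
B=dict(blue=(487,163),black=(485,24),red=(508,-158),purple=(508,-281),grey=(566,-415))
E
python3 - <<'E'
from h import *
for cam in("top","scene"):
    im=viewer.get_image(cam);P=cloud(im)
    for n,b in B.items():
        d=np.hypot(P[...,0]-b[0],P[...,1]-b[1])
        for lo,hi,rr in((75,115,25),(15,70,28),(3,14,50)):
            Q=P[(d<rr)&(P[...,2]>lo)&(P[...,2]<hi)]
            if len(Q): print(cam,n,lo,len(Q),"mean",Q.mean(0).round(),"mid",((Q.min(0)+Q.max(0))/2).round(),"max",Q.max(0).round(),"min",Q.min(0).round())
    m=(P[...,2]>120)&(P[...,1]<330)&(P[...,1]>-500)&(P[...,0]>350)&(P[...,0]<900)
    for y in range(-50,300,50):
        Q=P[m&(abs(P[...,1]-y)<15)]
        if len(Q): i=Q[:,0].argmin();print(cam,"tall y",y,Q[i].round(),"maxz",Q[:,2].max().round())
E
```

```text
top blue 75 57 mean [485. 160.  87.] mid [486. 161.  90.] max [495. 172. 104.] min [476. 151.  76.]
top blue 15 120 mean [483. 152.  52.] mid [485. 160.  42.] max [503. 177.  69.] min [467. 144.  15.]
top blue 3 269 mean [482. 155.   6.] mid [486. 159.   8.] max [534. 202.  13.] min [439. 116.   3.]
top black 75 62 mean [483.  16.  90.] mid [483.  17.  93.] max [494.  27. 110.] min [473.   6.  75.]
top black 15 75 mean [481.  12.  56.] mid [483.  17.  43.] max [499.  33.  69.] min [466.   0.  18.]
top black 3 310 mean [483.  21.   7.] mid [485.  25.   8.] max [532.  72.  14.] min [438. -23.   3.]
top red 75 53 mean [ 505. -163.   87.] mid [ 505. -164.   90.] max [ 515. -155.  105.] min [ 496. -174.   75.]
top red 15 90 mean [ 502. -162.   59.] mid [ 505. -163.   43.] max [ 523. -145.   68.] min [ 488. -181.   18.]
top red 3 287 mean [ 497. -157.    7.] mid [ 507. -156.    8.] max [ 554. -108.   14.] min [ 459. -204.    3.]
top purple 75 54 mean [ 500. -276.   87.] mid [ 501. -277.   92.] max [ 511. -267.  107.] min [ 491. -286.   76.]
top purple 15 97 mean [ 497. -272.   57.] mid [ 4
[... 1733 characters left out ...]
508. -263.  104.] min [ 488. -283.   76.]
scene purple 15 222 mean [ 497. -263.   46.] mid [ 499. -270.   42.] max [ 516. -255.   69.] min [ 481. -285.   15.]
scene purple 3 243 mean [ 492. -265.    8.] mid [ 499. -279.    8.] max [ 540. -239.   14.] min [ 459. -320.    3.]
scene grey 3 228 mean [ 564. -411.    7.] mid [ 559. -419.    8.] max [ 596. -374.   13.] min [ 521. -464.    3.]
scene tall y -50 [565. -35. 124.] maxz 332.0
scene tall y 0 [555.  13. 193.] maxz 332.0
scene tall y 50 [557.  38. 193.] maxz 307.0
scene tall y 100 [573.  85. 157.] maxz 331.0
scene tall y 150 [578. 153. 141.] maxz 331.0
scene tall y 200 [577. 194. 135.] maxz 330.0
scene tall y 250 [577. 254. 146.] maxz 271.0
```

play_rows:
  dp:
    - [20,30,0]
    - [30,33,0]
    - [30,33,0]
    - [30,33,0]
    - [30,33,0]
    - [30,33,0]
    - [30,33,0]
    - [20,30,0]
  yaw: [0,-6.6,-6.6,-6.6,-6.6,0,0,0]
  gripper: 0

```text
t: 1.87
ee_pos: [484.4, -315.6, 223.0]
orientation: [3.141, -0.001, 0.002]
ft_force: [0.6, 0.2, -0.2]
width: 87.8
grasp_force: 0.0
```

Run:
```python
from h import *
from scipy.optimize import least_squares
im=viewer.get_image("top");P=cloud(im)
hsv=cv2.cvtColor(im["pixels"],cv2.COLOR_RGB2HSV).astype(int)
white=(hsv[...,1]<70)&(hsv[...,2]>140)
for n,b in dict(red=(485,163),purple=(483,21),blue=(505,-161),black=(500,-274),grey=(566,-415)).items():
    # rim points: height above worktop 7..13
    d=np.hypot(P[...,0]-b[0],P[...,1]-b[1])
    Q=P[(d<45)&(P[...,2]>7.5)&(P[...,2]<13)][:,:2]
    f=lambda p:np.hypot(Q[:,0]-p[0],Q[:,1]-p[1])-32
    s=least_squares(f,b,loss="soft_l1",f_scale=2);print(n,len(Q),s.x.round(1),np.median(abs(s.fun)).round(1))
    # edges of the coloured disc, worktop white
    M=(~white)&(d<42)&(P[...,2]<14); r,c=np.nonzero(M)
    W=np.array([atz(im,cc,rr,9) for rr,cc in zip(r,c)])
    print("  mask",len(W),((W.min(0)+W.max(0))/2).round(),(W.max(0)-W.min(0)).round())
o=ctrl.get_obs();w=viewer.get_image("wrist");cv2.imwrite("pics/w1.png",w["pixels"][:,:,::-1]);print(np.round(w["hand_eye"],2),w["fx"],w["cx"],w["cy"])
```

```text
red 89 [485.6 160.7] 1.7
  mask 256 [482. 158.   9.] [74. 59.  0.]
purple 97 [485.8  20. ] 1.2
  mask 284 [482.  20.   9.] [71. 63.  0.]
blue 97 [ 502.3 -160.5] 1.2
  mask 248 [ 500. -159.    9.] [66. 61.  0.]
black 51 [ 497.5 -277.4] 0.9
  mask 199 [ 497. -269.    9.] [75. 51.  0.]
grey 0 [ 566. -415.] nan
  return _methods._mean(a, axis=axis, dtype=dtype,
  ret = ret.dtype.type(ret / rcount)
Traceback (most recent call last):
ValueError: zero-size array to reduction operation minimum which has no identity
```

play_rows:
  dp:
    - [5,14,-20]
    - [6,14,-20]
    - [5,14,0]
    - [0,0,0]
  yaw: [0,0,0,0]

```text
t: 2.25
ee_pos: [498.1, -273.0, 181.4]
orientation: [-3.14, -0.001, 0.004]
ft_force: [0.5, 0.2, 0.4]
width: 87.6
grasp_force: 0.0
```

```bash
cat >> h.py <<'E'
from scipy.spatial.transform import Rotation as Rn
def wcloud():
    o=ctrl.get_obs();w=viewer.get_image("wrist");H=np.eye(4);H[:3,:3]=Rn.from_rotvec(o["orientation"]).as_matrix();H[:3,3]=o["ee_pos"]
    T=H@np.array(w["hand_eye"]);r,c=np.mgrid[:384,:512].astype(float)
    x=(c-w["cx"])/w["fx"];y=(r-w["cy"])/w["fy"];th=np.hypot(x,y);k=np.where(th>0,np.tan(th)/np.maximum(th,1e-9),1)
    z=w["range_z"];P=np.stack([x*k*z,-y*k*z,-z],-1)@T[:3,:3].T+T[:3,3];P[(z<=0)|(th>1.5)]=np.nan
    return w,P
def rep(P,b,rs=((75,115,20),(15,70,28),(7,14,45))):
    d=np.hypot(P[...,0]-b[0],P[...,1]-b[1])
    for lo,hi,rr in rs:
        Q=P[(d<rr)&(P[...,2]>lo)&(P[...,2]<hi)]
        if len(Q): print(lo,len(Q),"mid",((Q.min(0)+Q.max(0))/2).round(),"max",Q.max(0).round(),"min",Q.min(0).round())
E
python3 - <<'E'
from h import *
w,P=wcloud();cv2.imwrite("pics/w1.png",w["pixels"][:,:,::-1]);print(np.round(w["hand_eye"],2),w["fx"],w["cx"],w["cy"])
for b in((500,-274),(566,-415),(505,-161)):print(b);rep(P,b)
E
```

```text
[[   0.      0.95    0.3    83.41]
 [   1.     -0.     -0.      0.2 ]
 [  -0.      0.3    -0.95 -162.46]
 [   0.      0.      0.      1.  ]] 297.3186396354542 257.70185030825746 191.74090249803018
(500, -274)
75 456 mid [ 500. -275.   90.] max [ 511. -265.  105.] min [ 490. -285.   75.]
15 732 mid [ 503. -275.   43.] max [ 518. -258.   70.] min [ 488. -292.   15.]
7 510 mid [ 494. -273.   10.] max [ 530. -241.   14.] min [ 458. -306.    7.]
(566, -415)
7 577 mid [ 560. -410.   10.] max [ 597. -376.   13.] min [ 523. -443.    7.]
(505, -161)
75 437 mid [ 506. -162.   90.] max [ 516. -151.  105.] min [ 495. -173.   75.]
15 867 mid [ 506. -163.   43.] max [ 523. -146.   70.] min [ 489. -180.   15.]
7 476 mid [ 498. -159.   10.] max [ 535. -126.   14.] min [ 461. -192.    7.]
```

View pics/w1.png

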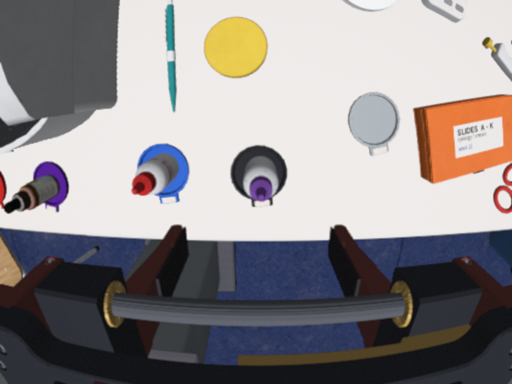

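Wrist view: purple bottle in the black dish (262,180), red in blue (150,175), empty grey dish (374,118), orange box to its right from column 415. Depth puts the purple bottle at (500,-275), as expected.

play_rows:
  dp:
    - [1,-1,-35]
    - [1,-1,-35]
    - [0,0,-35]
    - [0,0,-34]
    - [0,0,0]
    - [0,0,0]
  yaw: [0,0,0,0,0,0]
  gripper: 0

```text
t: 2.8
ee_pos: [499.4, -277.6, 42.9]
orientation: [-3.14, 0.003, 0.004]
ft_force: [0.7, 0.2, -0.3]
width: 87.8
grasp_force: 0.0
```

play_rows:
  dp:
    - [0,0,0]
    - [0,0,0]
    - [0,0,0]
    - [0,0,0]
    - [0,0,0]
    - [0,0,0]
    - [0,0,0]
    - [0,0,0]
  yaw: [0,0,0,0,0,0,0,0]
  gripper: 1

```text
t: 3.47
ee_pos: [500.4, -277.2, 43.8]
orientation: [3.142, -0.002, 0.0]
ft_force: [-0.4, 0.5, -0.1]
width: 37.8
grasp_force: 0.0
```

play_rows:
  dp:
    - [0,0,0]
    - [0,0,0]
    - [0,0,0]
    - [0,0,0]
  yaw: [0,0,0,0]

```text
t: 3.8
ee_pos: [500.4, -277.2, 43.7]
orientation: [-3.142, 0.002, -0.0]
ft_force: [-0.5, 0.2, 1.3]
width: 34.4
grasp_force: 29.9
```

play_rows:
  dp:
    - [0,0,15]
    - [0,0,30]
    - [10,-23,5]
    - [16,-33,0]
    - [16,-33,0]
    - [14,-28,0]
    - [8,-16,0]
    - [0,0,0]
  yaw: [0,0,0,0,0,0,0,0]

```text
t: 4.47
ee_pos: [565.8, -413.8, 93.6]
orientation: [3.14, -0.005, 0.003]
ft_force: [-0.1, 0.2, -0.3]
width: 34.5
grasp_force: 29.9
```

play_rows:
  dp:
    - [0,0,0]
    - [0,0,0]
  yaw: [0,0]

```text
t: 4.63
ee_pos: [563.4, -409.0, 92.9]
orientation: [-3.14, 0.002, 0.003]
ft_force: [-0.5, 0.3, -0.6]
width: 34.3
grasp_force: 29.9
```

Run:
```python
from h import *
w,P=wcloud();cv2.imwrite("pics/w2.png",w["pixels"][:,:,::-1])
o=ctrl.get_obs();print(o["ee_pos"].round(1),o["width"],o["grasp_force"])
e=o["ee_pos"]
rep(P,e[:2],((60,110,24),(125,160,20)));print("dish");rep(P,(563,-410),((7,14,45),))
```

```text
[ 563.4 -408.8   93.1] 34.41936859063109 29.90708984521916
60 1945 mid [ 568. -409.   85.] max [ 581. -387.  110.] min [ 554. -430.   60.]
125 2211 mid [ 564. -409.  142.] max [ 575. -390.  160.] min [ 553. -428.  125.]
dish
7 754 mid [ 568. -410.   10.] max [ 598. -377.   12.] min [ 539. -444.    7.]
```

View pics/w2.png

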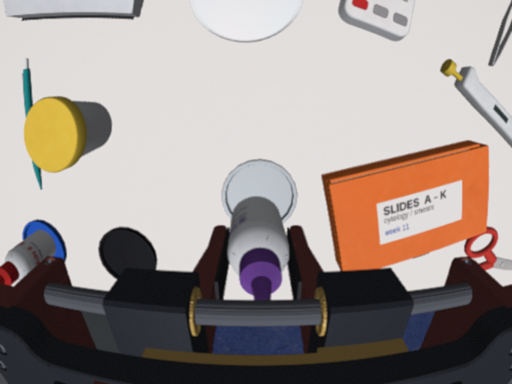

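Wrist view: purple bottle is held upright (258,250) over the grey dish (260,190). Lowering it and releasing with a partial opening, clear of the orange box.

play_rows:
  dp:
    - [0,-1,-15]
    - [0,0,-20]
    - [0,0,-9]
    - [0,0,-4]
    - [0,0,-1]
    - [0,0,0]
  yaw: [0,0,0,0,0,0]

```text
t: 5.18
ee_pos: [564.3, -410.8, 44.3]
orientation: [-3.141, 0.001, 0.001]
ft_force: [0.3, -0.5, -0.8]
width: 34.6
grasp_force: 29.9
```

play_rows:
  dp:
    - [0,0,0]
    - [0,0,0]
    - [0,0,0]
    - [0,0,0]
    - [0,0,0]
  yaw: [0,0,0,0,0]
  gripper: 0.3

```text
t: 5.6
ee_pos: [564.5, -411.3, 44.9]
orientation: [3.141, -0.002, 0.0]
ft_force: [-0.5, -0.4, 0.7]
width: 60.8
grasp_force: 0.0
```

play_rows:
  dp:
    - [0,0,20]
    - [0,0,40]
    - [0,0,40]
    - [-15,20,25]
    - [-22,34,0]
    - [-22,34,0]
    - [-20,35,0]
    - [0,40,0]
  yaw: [0,0,0,0,0,0,0,0]

```text
t: 6.27
ee_pos: [481.7, -247.1, 169.7]
orientation: [-3.141, 0.005, 0.003]
ft_force: [0.7, 1.1, -0.6]
width: 61.7
grasp_force: 0.0
```

play_rows:
  dp:
    - [0,40,0]
    - [0,40,0]
    - [0,40,0]
    - [0,40,0]
    - [0,40,0]
    - [0,40,0]
    - [0,25,0]
    - [0,0,0]
  yaw: [0,0,0,0,0,0,0,0]

```text
t: 6.93
ee_pos: [485.3, 20.5, 170.0]
orientation: [-3.141, -0.005, -0.001]
ft_force: [0.4, -0.1, 0.0]
width: 61.2
grasp_force: 0.0
```

Run:
```python
from h import *
w,P=wcloud();cv2.imwrite("pics/w3.png",w["pixels"][:,:,::-1])
print(ctrl.get_obs()["ee_pos"].round(1))
for b in((483,20),(485,163),(506,-162)):print(b);rep(P,b)
```

```text
[485.4  18.8 170. ]
(483, 20)
75 607 mid [486.  20.  92.] max [496.  32. 108.] min [476.   8.  75.]
15 665 mid [488.  20.  43.] max [501.  37.  70.] min [474.   3.  15.]
7 500 mid [483.  23.  10.] max [518.  56.  14.] min [448. -10.   7.]
(485, 163)
75 434 mid [485. 164.  90.] max [496. 175. 105.] min [474. 153.  75.]
15 992 mid [486. 162.  43.] max [503. 178.  70.] min [469. 145.  15.]
7 498 mid [484. 161.  10.] max [519. 194.  14.] min [448. 128.   7.]
(506, -162)
75 411 mid [ 506. -160.   90.] max [ 516. -150.  104.] min [ 495. -170.   75.]
15 1013 mid [ 506. -159.   42.] max [ 524. -142.   70.] min [ 487. -176.   15.]
7 473 mid [ 498. -155.   10.] max [ 534. -124.   14.] min [ 462. -186.    7.]
```

View pics/w3.png

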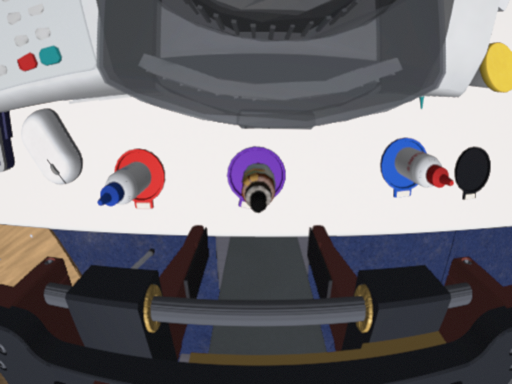

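Wrist view: amber bottle in the purple dish (258,185), blue in red (130,180), red in blue (415,165), black dish now empty (472,172). The gripper is aligned over the amber one.

play_rows:
  dp:
    - [1,1,-35]
    - [0,0,-35]
    - [0,0,-35]
    - [0,0,-25]
    - [0,0,0]
    - [0,0,0]
  yaw: [0,0,0,0,0,0]

```text
t: 7.48
ee_pos: [485.6, 16.8, 39.0]
orientation: [3.141, -0.003, -0.005]
ft_force: [-0.0, 0.5, 1.0]
width: 61.3
grasp_force: 0.0
```

play_rows:
  dp:
    - [0,0,0]
    - [0,0,0]
    - [0,0,0]
    - [0,0,0]
    - [0,0,0]
    - [0,0,0]
    - [0,0,0]
    - [0,0,0]
  yaw: [0,0,0,0,0,0,0,0]
  gripper: 1

```text
t: 8.15
ee_pos: [487.2, 17.8, 40.5]
orientation: [3.142, -0.001, 0.003]
ft_force: [-0.4, -0.2, 7.7]
width: 31.8
grasp_force: 29.9
```

play_rows:
  dp:
    - [0,0,10]
    - [0,0,25]
    - [0,0,35]
    - [0,0,35]
    - [0,0,20]
    - [0,-15,0]
    - [1,-30,0]
    - [1,-35,0]
  yaw: [0,0,0,0,0,0,0,0]

```text
t: 8.82
ee_pos: [488.5, -62.0, 166.0]
orientation: [3.142, 0.003, 0.002]
ft_force: [0.4, 0.4, -0.8]
width: 32.1
grasp_force: 29.8
```

play_rows:
  dp:
    - [1,-35,0]
    - [1,-35,0]
    - [1,-35,0]
    - [1,-35,0]
    - [2,-35,0]
    - [2,-25,0]
    - [0,-10,0]
    - [0,0,0]
  yaw: [0,0,0,0,0,0,0,0]

```text
t: 9.48
ee_pos: [496.2, -274.0, 165.0]
orientation: [3.141, -0.006, 0.001]
ft_force: [-0.1, -0.3, -0.4]
width: 31.8
grasp_force: 29.8
```

play_rows:
  dp:
    - [0,0,0]
    - [0,0,0]
  yaw: [0,0]

```text
t: 9.65
ee_pos: [496.0, -270.8, 164.6]
orientation: [-3.141, 0.001, 0.001]
ft_force: [-0.8, 0.3, -1.0]
width: 31.8
grasp_force: 29.8
```

Run:
```python
from h import *
w,P=wcloud();cv2.imwrite("pics/w4.png",w["pixels"][:,:,::-1])
e=ctrl.get_obs()["ee_pos"];print(e.round(1))
for lo in(130,150,170,190,200):rep(P,e[:2],((lo,lo+20,22),))
print("dish");rep(P,(497,-273),((7,14,45),));print("p");rep(P,(564,-411))
```

```text
[ 496.1 -270.6  164.6]
130 360 mid [ 503. -270.  140.] max [ 510. -253.  150.] min [ 497. -287.  131.]
150 645 mid [ 503. -271.  160.] max [ 510. -252.  170.] min [ 496. -290.  150.]
170 1658 mid [ 497. -271.  180.] max [ 511. -251.  190.] min [ 484. -290.  170.]
190 2359 mid [ 496. -271.  200.] max [ 508. -252.  210.] min [ 485. -290.  190.]
200 2089 mid [ 496. -271.  210.] max [ 508. -252.  220.] min [ 485. -290.  200.]
dish
7 640 mid [ 498. -274.   10.] max [ 530. -240.   13.] min [ 465. -307.    7.]
p
75 486 mid [ 564. -408.   90.] max [ 575. -398.  105.] min [ 554. -419.   75.]
15 1021 mid [ 564. -405.   43.] max [ 582. -391.   70.] min [ 546. -419.   16.]
7 523 mid [ 560. -407.   10.] max [ 597. -377.   14.] min [ 522. -437.    7.]
```

View pics/w4.png

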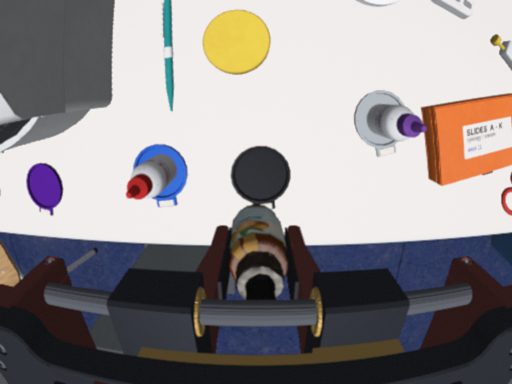

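Wrist view: amber bottle held upright (260,250) over the empty black dish (260,172), purple standing in grey (390,120), purple dish empty (45,187). Lowering.

play_rows:
  dp:
    - [0,-1,-20]
    - [1,-2,-35]
    - [0,0,-35]
    - [0,0,-22]
    - [0,0,-8]
    - [0,0,-3]
    - [0,0,-1]
    - [0,0,0]
  yaw: [0,0,0,0,0,0,0,0]

```text
t: 10.37
ee_pos: [498.2, -275.0, 41.7]
orientation: [3.141, -0.0, 0.002]
ft_force: [1.0, -0.8, 0.3]
width: 32.0
grasp_force: 29.8
```

play_rows:
  dp:
    - [0,0,0]
    - [0,0,0]
    - [0,0,0]
    - [0,0,0]
    - [0,0,0]
  yaw: [0,0,0,0,0]
  gripper: 0.3

```text
t: 10.78
ee_pos: [497.6, -275.4, 41.0]
orientation: [3.141, -0.002, 0.001]
ft_force: [0.9, -0.4, 0.1]
width: 60.1
grasp_force: 0.0
```

play_rows:
  dp:
    - [0,0,20]
    - [0,0,40]
    - [0,0,40]
    - [0,0,30]
    - [15,-30,0]
    - [18,-36,0]
    - [18,-36,0]
    - [16,-35,0]
  yaw: [0,0,0,0,0,0,0,0]

```text
t: 11.45
ee_pos: [565.3, -413.9, 171.5]
orientation: [3.141, -0.001, 0.002]
ft_force: [0.1, 0.4, -0.3]
width: 61.7
grasp_force: 0.0
```

play_rows:
  dp:
    - [0,0,0]
    - [0,0,0]
    - [0,0,0]
  yaw: [0,0,0]

```text
t: 11.7
ee_pos: [563.6, -411.8, 170.0]
orientation: [-3.14, 0.002, 0.002]
ft_force: [0.6, 0.8, -0.3]
width: 61.7
grasp_force: 0.0
```

Run:
```python
from h import *
w,P=wcloud();print(ctrl.get_obs()["ee_pos"].round(1))
print("p");rep(P,(564,-409));print("black");rep(P,(497,-274))
```

```text
[ 563.6 -411.2  170.2]
p
75 493 mid [ 564. -409.   90.] max [ 575. -399.  105.] min [ 553. -419.   75.]
15 816 mid [ 567. -409.   43.] max [ 582. -392.   70.] min [ 552. -427.   15.]
7 516 mid [ 561. -410.   10.] max [ 597. -377.   14.] min [ 525. -443.    7.]
black
75 424 mid [ 495. -275.   90.] max [ 507. -263.  105.] min [ 484. -286.   75.]
15 899 mid [ 497. -275.   43.] max [ 513. -258.   70.] min [ 480. -292.   15.]
7 412 mid [ 493. -274.   10.] max [ 530. -242.   14.] min [ 456. -307.    7.]
```

Black is placed and upright. Next: grip purple and carry it to the purple dish.

play_rows:
  dp:
    - [0,1,-35]
    - [0,0,-35]
    - [0,0,-35]
    - [0,0,-21]
    - [0,0,0]
    - [0,0,0]
  yaw: [0,0,0,0,0,0]

```text
t: 12.25
ee_pos: [563.6, -409.7, 44.1]
orientation: [-3.14, 0.0, 0.003]
ft_force: [0.4, 0.1, 0.9]
width: 61.5
grasp_force: 0.0
```

play_rows:
  dp:
    - [0,0,0]
    - [0,0,0]
    - [0,0,0]
    - [0,0,0]
    - [0,0,0]
    - [0,0,0]
    - [0,0,0]
    - [0,0,0]
  yaw: [0,0,0,0,0,0,0,0]
  gripper: 1

```text
t: 12.92
ee_pos: [565.1, -411.7, 46.1]
orientation: [3.141, -0.002, 0.003]
ft_force: [0.2, 1.1, 6.4]
width: 34.5
grasp_force: 30.0
```

play_rows:
  dp:
    - [0,0,10]
    - [0,0,25]
    - [0,0,35]
    - [0,0,35]
    - [0,0,17]
    - [-10,15,0]
    - [-20,30,0]
    - [-20,34,0]
  yaw: [0,0,0,0,0,0,0,0]

```text
t: 13.58
ee_pos: [514.1, -332.6, 167.6]
orientation: [3.14, -0.004, 0.003]
ft_force: [-0.3, 1.1, -1.1]
width: 34.9
grasp_force: 29.9
```

play_rows:
  dp:
    - [-20,34,0]
    - [-10,35,0]
    - [0,38,0]
    - [0,38,0]
    - [0,38,0]
    - [0,38,0]
    - [0,38,0]
    - [0,38,0]
  yaw: [0,0,0,0,0,0,0,0]

```text
t: 14.25
ee_pos: [484.1, -33.6, 167.4]
orientation: [3.141, -0.002, 0.001]
ft_force: [0.6, 0.2, -1.2]
width: 34.6
grasp_force: 29.9
```

play_rows:
  dp:
    - [0,30,0]
    - [0,18,0]
    - [0,8,0]
    - [0,0,0]
    - [0,0,0]
    - [0,0,0]
  yaw: [0,0,0,0,0,0]

```text
t: 14.75
ee_pos: [484.5, 19.7, 166.8]
orientation: [3.141, -0.003, 0.0]
ft_force: [0.4, 1.1, -1.4]
width: 34.3
grasp_force: 29.9
```

Run:
```python
from h import *
w,P=wcloud();cv2.imwrite("pics/w5.png",w["pixels"][:,:,::-1])
e=ctrl.get_obs()["ee_pos"];print(e.round(1))
for lo in(130,150,190,200):rep(P,e[:2],((lo,lo+20,22),))
print("dish");rep(P,(485,22),((7,14,45),))
```

```text
[484.4  19.6 166.7]
130 443 mid [494.  22. 140.] max [502.  39. 150.] min [487.   4. 130.]
150 634 mid [494.  20. 160.] max [502.  38. 170.] min [487.   1. 150.]
190 1849 mid [485.  20. 200.] max [496.  39. 210.] min [474.   0. 190.]
200 1852 mid [485.  20. 210.] max [496.  39. 220.] min [474.   0. 200.]
dish
7 532 mid [488.  23.  10.] max [519.  56.  12.] min [458. -10.   7.]
```

View pics/w5.png

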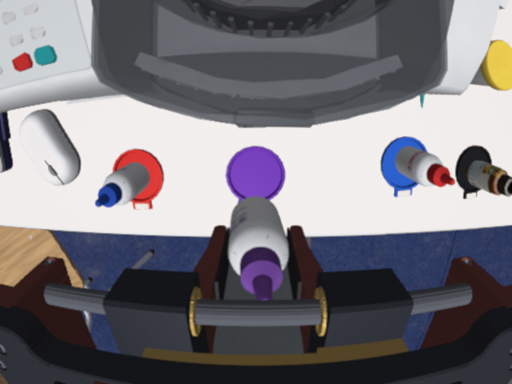

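Wrist view: purple held upright (258,250) over the empty purple dish (255,175); amber stands in the black dish (485,175).

play_rows:
  dp:
    - [0,2,-20]
    - [1,1,-35]
    - [0,0,-35]
    - [0,0,-20]
    - [0,0,-7]
    - [0,0,-3]
    - [0,0,-1]
    - [0,0,0]
  yaw: [0,0,0,0,0,0,0,0]

```text
t: 15.47
ee_pos: [486.0, 23.0, 46.5]
orientation: [3.142, -0.003, 0.001]
ft_force: [0.6, -0.2, 0.0]
width: 34.2
grasp_force: 29.9
```

play_rows:
  dp:
    - [0,0,0]
    - [0,0,0]
  yaw: [0,0]

```text
t: 15.63
ee_pos: [486.2, 23.4, 46.5]
orientation: [-3.142, 0.003, -0.003]
ft_force: [0.8, 0.1, -0.3]
width: 34.4
grasp_force: 29.9
```

play_rows:
  dp:
    - [0,0,-1]
    - [0,0,-1]
    - [0,0,0]
  yaw: [0,0,0]

```text
t: 15.88
ee_pos: [486.8, 24.0, 45.5]
orientation: [-3.141, 0.002, -0.004]
ft_force: [-2.9, 1.7, 17.6]
width: 34.1
grasp_force: 30.1
```

play_rows:
  dp:
    - [0,0,0]
    - [0,0,0]
    - [0,0,0]
    - [0,0,0]
    - [0,0,0]
  yaw: [0,0,0,0,0]
  gripper: 0.3

```text
t: 16.3
ee_pos: [485.3, 23.7, 43.5]
orientation: [3.142, -0.002, -0.0]
ft_force: [-0.3, 0.0, -0.1]
width: 61.0
grasp_force: 0.0
```

play_rows:
  dp:
    - [0,0,20]
    - [0,0,40]
    - [0,0,40]
    - [0,0,25]
    - [0,30,0]
    - [0,40,0]
    - [0,40,0]
    - [0,30,0]
  yaw: [0,0,0,0,0,0,0,0]

```text
t: 16.97
ee_pos: [485.3, 165.9, 169.0]
orientation: [-3.141, 0.002, -0.001]
ft_force: [0.1, 0.4, -0.1]
width: 61.5
grasp_force: 0.0
```

play_rows:
  dp:
    - [0,0,0]
    - [0,0,0]
    - [0,0,0]
  yaw: [0,0,0]

```text
t: 17.22
ee_pos: [484.9, 163.4, 168.3]
orientation: [3.141, -0.001, -0.001]
ft_force: [-0.9, 0.2, 0.9]
width: 61.6
grasp_force: 0.0
```

Run:
```python
from h import *
w,P=wcloud();print(ctrl.get_obs()["ee_pos"].round(1))
print("blue");rep(P,(485,163));print("purple");rep(P,(485,22))
```

```text
[485.1 162.9 168.4]
blue
75 501 mid [486. 164.  90.] max [497. 174. 104.] min [475. 154.  75.]
15 807 mid [488. 164.  42.] max [504. 182.  69.] min [473. 147.  15.]
7 510 mid [483. 162.  10.] max [519. 195.  14.] min [447. 129.   7.]
purple
75 442 mid [485.  26.  90.] max [496.  37. 105.] min [474.  15.  75.]
15 990 mid [486.  28.  42.] max [503.  44.  70.] min [469.  12.  15.]
7 505 mid [483.  23.  10.] max [519.  56.  14.] min [447. -10.   7.]
```

play_rows:
  dp:
    - [1,1,-35]
    - [0,0,-35]
    - [0,0,-35]
    - [0,0,-19]
    - [0,0,0]
    - [0,0,0]
  yaw: [0,0,0,0,0,0]

```text
t: 17.77
ee_pos: [485.8, 163.4, 44.0]
orientation: [3.141, -0.004, -0.004]
ft_force: [0.1, -0.4, 0.1]
width: 61.4
grasp_force: 0.0
```

play_rows:
  dp:
    - [0,0,0]
    - [0,0,0]
    - [0,0,0]
    - [0,0,0]
    - [0,0,0]
    - [0,0,0]
    - [0,0,0]
    - [0,0,0]
  yaw: [0,0,0,0,0,0,0,0]
  gripper: 1

```text
t: 18.43
ee_pos: [487.1, 165.0, 45.6]
orientation: [-3.141, 0.001, -0.003]
ft_force: [-0.5, -0.2, 7.6]
width: 34.4
grasp_force: 30.0
```

play_rows:
  dp:
    - [0,0,10]
    - [0,0,25]
    - [0,0,35]
    - [0,0,35]
    - [0,0,20]
    - [0,-15,0]
    - [0,-30,0]
    - [0,-36,0]
  yaw: [0,0,0,0,0,0,0,0]

```text
t: 19.1
ee_pos: [486.6, 84.1, 171.1]
orientation: [-3.141, -0.003, -0.003]
ft_force: [1.1, 0.3, -0.3]
width: 34.2
grasp_force: 30.0
```

play_rows:
  dp:
    - [0,-38,0]
    - [0,-38,0]
    - [0,-38,0]
    - [0,-38,0]
    - [0,-38,0]
    - [0,-38,0]
    - [10,-36,0]
    - [15,-36,0]
  yaw: [0,0,0,0,0,0,0,0]

```text
t: 19.77
ee_pos: [510.1, -217.9, 170.3]
orientation: [-3.141, 0.003, 0.001]
ft_force: [1.7, -0.2, -0.8]
width: 34.2
grasp_force: 30.0
```

play_rows:
  dp:
    - [15,-36,0]
    - [13,-36,0]
    - [10,-36,0]
    - [8,-36,0]
    - [6,-30,0]
    - [0,-12,0]
    - [0,0,0]
    - [0,0,0]
  yaw: [0,0,0,0,0,0,0,0]

```text
t: 20.43
ee_pos: [562.6, -401.5, 169.5]
orientation: [-3.14, 0.003, 0.002]
ft_force: [0.7, -0.5, -1.4]
width: 34.3
grasp_force: 30.0
```

play_rows:
  dp:
    - [0,0,-20]
    - [0,0,-30]
    - [0,0,0]
    - [0,0,0]
  yaw: [0,0,0,0]

```text
t: 20.77
ee_pos: [562.2, -399.5, 118.6]
orientation: [-3.139, -0.001, 0.006]
ft_force: [0.7, -0.5, -0.3]
width: 34.2
grasp_force: 30.0
```

play_rows:
  dp:
    - [1,-5,-15]
    - [1,-5,-25]
    - [0,0,-20]
    - [0,0,-8]
    - [0,0,-3]
    - [0,0,-1]
    - [0,0,-1]
    - [0,0,0]
  yaw: [0,0,0,0,0,0,0,0]

```text
t: 21.43
ee_pos: [566.2, -412.7, 47.9]
orientation: [3.14, -0.001, 0.003]
ft_force: [-0.1, 0.5, -0.3]
width: 34.6
grasp_force: 30.0
```

Run:
```python
from h import *
w,P=wcloud();cv2.imwrite("pics/w6.png",w["pixels"][:,:,::-1])
o=ctrl.get_obs();print(o["ee_pos"].round(1),o["ft_force"])
rep(P,o["ee_pos"][:2],((15,35,24),(85,100,20)));print("red");rep(P,(506,-161))
```

```text
[ 566.1 -412.7   48. ] [ 0.10166057 -0.36530733 -0.06061846]
15 467 mid [ 576. -413.   25.] max [ 583. -396.   35.] min [ 569. -431.   15.]
85 1393 mid [ 566. -413.   92.] max [ 577. -395.  100.] min [ 555. -430.   85.]
red
15 669 mid [ 512. -167.   34.] max [ 524. -154.   53.] min [ 500. -180.   15.]
7 350 mid [ 518. -160.   11.] max [ 535. -129.   14.] min [ 501. -191.    7.]
```

View pics/w6.png

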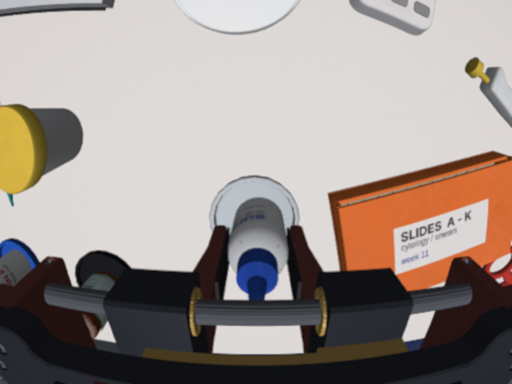

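Wrist view: blue bottle (258,245) inside the grey dish (255,215), just above its floor. Lower 3 mm, release, and go to red at (506,-160).

play_rows:
  dp:
    - [0,0,-1]
    - [0,0,-1]
    - [0,0,0]
  yaw: [0,0,0]

```text
t: 21.73
ee_pos: [566.0, -412.7, 45.8]
orientation: [3.141, -0.002, 0.002]
ft_force: [-0.6, 0.7, 4.3]
width: 34.4
grasp_force: 30.0
```

play_rows:
  dp:
    - [0,0,0]
    - [0,0,0]
    - [0,0,0]
    - [0,0,0]
    - [0,0,0]
  yaw: [0,0,0,0,0]
  gripper: 0.3

```text
t: 22.15
ee_pos: [565.3, -412.2, 44.5]
orientation: [-3.141, 0.002, 0.001]
ft_force: [0.1, -0.4, 0.3]
width: 60.8
grasp_force: 0.0
```

play_rows:
  dp:
    - [0,0,20]
    - [0,0,40]
    - [0,0,40]
    - [0,0,22]
    - [-12,36,0]
    - [-12,36,0]
    - [-12,36,0]
    - [-12,36,0]
  yaw: [0,0,0,0,0,0,0,0]

```text
t: 22.82
ee_pos: [516.5, -266.9, 166.8]
orientation: [3.142, -0.003, 0.0]
ft_force: [0.7, 0.7, -0.7]
width: 61.6
grasp_force: 0.0
```

play_rows:
  dp:
    - [-12,36,0]
    - [0,36,0]
    - [0,36,0]
    - [0,0,0]
    - [0,0,0]
    - [0,0,0]
  yaw: [0,0,0,0,0,0]

```text
t: 23.32
ee_pos: [505.8, -160.5, 166.9]
orientation: [3.141, -0.0, 0.001]
ft_force: [0.1, -0.6, 0.4]
width: 61.4
grasp_force: 0.0
```

Run:
```python
from h import *
w,P=wcloud();print(ctrl.get_obs()["ee_pos"].round(1))
print("red");rep(P,(506,-161));print("blue");rep(P,(565,-411))
```

```text
[ 505.8 -161.   166.8]
red
75 502 mid [ 506. -161.   90.] max [ 517. -150.  104.] min [ 495. -171.   75.]
15 826 mid [ 509. -161.   43.] max [ 524. -143.   70.] min [ 494. -178.   15.]
7 554 mid [ 498. -158.   10.] max [ 535. -125.   14.] min [ 461. -190.    7.]
blue
75 355 mid [ 564. -411.   90.] max [ 575. -401.  104.] min [ 554. -421.   75.]
15 993 mid [ 564. -409.   42.] max [ 582. -394.   70.] min [ 546. -425.   15.]
7 449 mid [ 561. -407.   10.] max [ 597. -376.   14.] min [ 525. -437.    7.]
```

play_rows:
  dp:
    - [0,0,-35]
    - [0,0,-35]
    - [0,0,-35]
    - [0,0,-18]
    - [0,0,0]
    - [0,0,0]
  yaw: [0,0,0,0,0,0]

```text
t: 23.87
ee_pos: [504.8, -161.2, 42.9]
orientation: [-3.141, 0.004, 0.003]
ft_force: [0.5, -0.5, -0.0]
width: 61.6
grasp_force: 0.0
```

play_rows:
  dp:
    - [0,0,0]
    - [0,0,0]
    - [0,0,0]
    - [0,0,0]
    - [0,0,0]
    - [0,0,0]
    - [0,0,0]
    - [0,0,0]
  yaw: [0,0,0,0,0,0,0,0]
  gripper: 1

```text
t: 24.53
ee_pos: [506.2, -160.6, 44.7]
orientation: [3.141, -0.001, 0.003]
ft_force: [-1.6, -0.9, 7.2]
width: 34.7
grasp_force: 30.0
```

play_rows:
  dp:
    - [0,0,10]
    - [0,0,25]
    - [0,0,35]
    - [0,0,35]
    - [0,0,20]
    - [-5,15,0]
    - [-7,30,0]
    - [-8,36,0]
  yaw: [0,0,0,0,0,0,0,0]

```text
t: 25.2
ee_pos: [484.7, -78.9, 168.8]
orientation: [3.142, -0.006, 0.001]
ft_force: [0.9, 0.9, -0.5]
width: 34.8
grasp_force: 30.0
```

play_rows:
  dp:
    - [0,38,0]
    - [0,38,0]
    - [0,38,0]
    - [0,38,0]
    - [0,38,0]
    - [0,30,0]
    - [0,15,0]
    - [0,6,0]
  yaw: [0,0,0,0,0,0,0,0]

```text
t: 25.87
ee_pos: [483.9, 164.3, 168.0]
orientation: [-3.142, -0.003, 0.002]
ft_force: [-0.3, -0.1, -1.2]
width: 34.9
grasp_force: 30.0
```

play_rows:
  dp:
    - [0,0,0]
    - [0,0,0]
    - [0,0,0]
  yaw: [0,0,0]

```text
t: 26.12
ee_pos: [484.9, 160.7, 168.4]
orientation: [3.141, -0.003, -0.001]
ft_force: [0.2, -0.9, -0.8]
width: 34.7
grasp_force: 30.0
```

Run:
```python
from h import *
w,P=wcloud();cv2.imwrite("pics/w7.png",w["pixels"][:,:,::-1])
e=ctrl.get_obs()["ee_pos"];print(e.round(1))
for lo in(130,190,200):rep(P,e[:2],((lo,lo+20,22),))
print("dish");rep(P,(485,161),((7,14,45),))
```

```text
[485.1 160.6 168.5]
130 418 mid [495. 160. 140.] max [502. 178. 150.] min [489. 143. 130.]
190 1878 mid [486. 161. 200.] max [497. 180. 210.] min [474. 141. 190.]
200 1930 mid [485. 161. 210.] max [496. 180. 220.] min [474. 141. 200.]
dish
7 529 mid [488. 163.  10.] max [519. 196.  12.] min [458. 130.   7.]
```

View pics/w7.png

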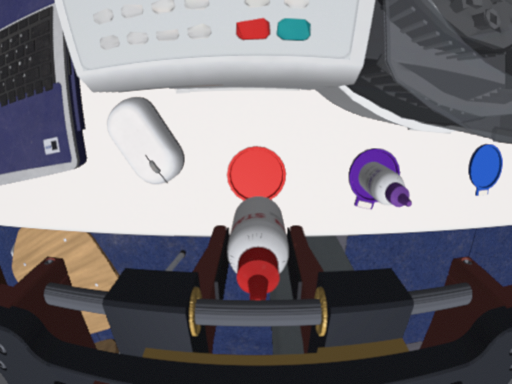

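Wrist view: red held upright (258,245) over the empty red dish (257,175); purple stands in purple (378,180), blue dish empty (485,165). Lower and release, then return to the blue bottle.

play_rows:
  dp:
    - [0,1,-20]
    - [0,1,-35]
    - [0,0,-35]
    - [0,0,-20]
    - [0,0,-8]
    - [0,0,-3]
    - [0,0,-1]
    - [0,0,-1]
  yaw: [0,0,0,0,0,0,0,0]

```text
t: 26.83
ee_pos: [486.4, 163.7, 46.7]
orientation: [-3.141, 0.003, -0.003]
ft_force: [-0.7, -0.6, -0.7]
width: 34.3
grasp_force: 30.0
```

play_rows:
  dp:
    - [0,0,-1]
    - [0,0,0]
  yaw: [0,0]

```text
t: 27.0
ee_pos: [486.2, 163.9, 45.7]
orientation: [-3.141, 0.002, -0.003]
ft_force: [-0.0, -0.5, -1.1]
width: 34.4
grasp_force: 30.0
```

play_rows:
  dp:
    - [0,0,-1]
    - [0,0,0]
  yaw: [0,0]

```text
t: 27.17
ee_pos: [486.2, 164.0, 44.8]
orientation: [-3.141, 0.002, -0.003]
ft_force: [-0.8, -0.7, 6.2]
width: 34.4
grasp_force: 30.0
```

play_rows:
  dp:
    - [0,0,0]
    - [0,0,0]
    - [0,0,0]
    - [0,0,0]
    - [0,0,0]
  yaw: [0,0,0,0,0]
  gripper: 0.3

```text
t: 27.58
ee_pos: [485.3, 163.8, 43.7]
orientation: [-3.142, 0.002, 0.0]
ft_force: [-0.2, -0.4, 0.2]
width: 61.2
grasp_force: 0.0
```

play_rows:
  dp:
    - [0,0,20]
    - [0,0,40]
    - [0,0,40]
    - [0,0,25]
    - [0,-36,0]
    - [0,-40,0]
    - [0,-40,0]
    - [0,-40,0]
  yaw: [0,0,0,0,0,0,0,0]

```text
t: 28.25
ee_pos: [485.1, 6.5, 169.0]
orientation: [3.142, 0.0, 0.001]
ft_force: [0.2, 0.6, 0.2]
width: 61.3
grasp_force: 0.0
```

play_rows:
  dp:
    - [0,-40,0]
    - [0,-40,0]
    - [0,-40,0]
    - [0,-40,0]
    - [8,-38,0]
    - [12,-38,0]
    - [12,-38,0]
    - [12,-38,0]
  yaw: [0,0,0,0,0,0,0,0]

```text
t: 28.92
ee_pos: [529.3, -306.3, 168.6]
orientation: [-3.141, 0.002, 0.0]
ft_force: [0.9, 0.5, 0.6]
width: 61.2
grasp_force: 0.0
```

play_rows:
  dp:
    - [12,-36,0]
    - [12,-36,0]
    - [10,-30,0]
    - [0,0,0]
    - [0,0,0]
    - [0,0,0]
  yaw: [0,0,0,0,0,0]

```text
t: 29.42
ee_pos: [562.7, -405.4, 167.9]
orientation: [-3.14, 0.002, 0.002]
ft_force: [-0.8, -0.3, -0.2]
width: 61.4
grasp_force: 0.0
```

play_rows:
  dp:
    - [2,-6,-20]
    - [0,0,-35]
    - [0,0,-35]
    - [0,0,-33]
    - [0,0,0]
    - [0,0,0]
  yaw: [0,0,0,0,0,0]

```text
t: 29.92
ee_pos: [564.1, -410.0, 44.4]
orientation: [-3.139, -0.0, 0.006]
ft_force: [-1.1, 0.1, 0.5]
width: 61.4
grasp_force: 0.0
```

play_rows:
  dp:
    - [0,0,0]
    - [0,0,0]
    - [0,0,0]
    - [0,0,0]
    - [0,0,0]
    - [0,0,0]
    - [0,0,0]
    - [0,0,0]
  yaw: [0,0,0,0,0,0,0,0]
  gripper: 1

```text
t: 30.58
ee_pos: [566.3, -412.8, 47.4]
orientation: [3.14, -0.002, 0.003]
ft_force: [-1.4, 1.3, 6.9]
width: 34.2
grasp_force: 30.0
```

play_rows:
  dp:
    - [0,0,10]
    - [0,0,25]
    - [0,0,35]
    - [0,0,35]
    - [0,0,20]
    - [-5,15,0]
    - [-10,30,0]
    - [-12,34,0]
  yaw: [0,0,0,0,0,0,0,0]

```text
t: 31.25
ee_pos: [538.5, -333.8, 172.0]
orientation: [3.14, -0.005, 0.004]
ft_force: [0.1, 0.6, -0.9]
width: 34.3
grasp_force: 30.0
```

play_rows:
  dp:
    - [-12,36,0]
    - [-10,36,0]
    - [-8,36,0]
    - [-5,36,0]
    - [0,20,0]
    - [0,8,0]
    - [0,0,0]
    - [0,0,0]
  yaw: [0,0,0,0,0,0,0,0]

```text
t: 31.92
ee_pos: [504.0, -161.7, 171.2]
orientation: [3.141, -0.0, 0.002]
ft_force: [-0.5, -0.2, -0.2]
width: 34.4
grasp_force: 30.0
```

Run:
```python
from h import *
w,P=wcloud();cv2.imwrite("pics/w8.png",w["pixels"][:,:,::-1])
e=ctrl.get_obs()["ee_pos"];print(e.round(1))
for lo in(130,190,200):rep(P,e[:2],((lo,lo+20,22),))
print("dish");rep(P,(501,-159),((7,14,45),))
```

```text
[ 504.  -162.2  171.1]
130 401 mid [ 513. -162.  140.] max [ 520. -145.  150.] min [ 506. -179.  130.]
190 1836 mid [ 504. -162.  200.] max [ 516. -143.  210.] min [ 492. -182.  190.]
200 1862 mid [ 504. -162.  210.] max [ 516. -143.  220.] min [ 492. -181.  200.]
dish
7 493 mid [ 504. -158.   10.] max [ 534. -125.   13.] min [ 474. -191.    7.]
```

View pics/w8.png

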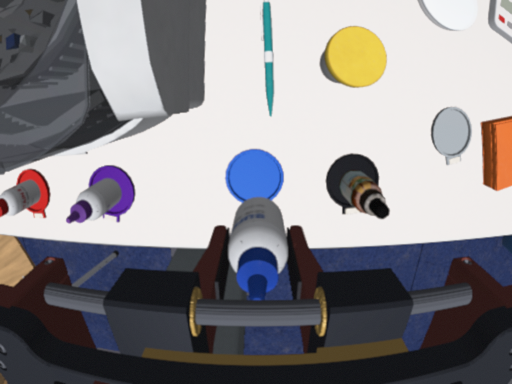

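Wrist view: blue held upright (258,245) over the empty blue dish (255,178); red (30,192), purple (105,195) and amber (355,185) stand in their own dishes, grey (450,132) is empty.

play_rows:
  dp:
    - [-1,1,-20]
    - [-1,1,-35]
    - [0,1,-35]
    - [0,0,-20]
    - [0,0,-8]
    - [0,0,-3]
    - [0,0,-1]
    - [0,0,-1]
  yaw: [0,0,0,0,0,0,0,0]

```text
t: 32.63
ee_pos: [502.4, -159.1, 48.6]
orientation: [3.141, -0.003, 0.003]
ft_force: [-0.0, -0.1, -0.7]
width: 34.2
grasp_force: 30.0
```

play_rows:
  dp:
    - [0,0,-1]
    - [0,0,0]
  yaw: [0,0]

```text
t: 32.8
ee_pos: [502.2, -158.6, 47.7]
orientation: [3.141, -0.002, 0.003]
ft_force: [0.1, -0.1, 0.3]
width: 34.0
grasp_force: 30.0
```

play_rows:
  dp:
    - [0,0,-1]
    - [0,0,0]
  yaw: [0,0]

```text
t: 32.97
ee_pos: [502.5, -158.6, 47.4]
orientation: [3.141, -0.001, 0.004]
ft_force: [-1.9, -1.0, 9.2]
width: 34.3
grasp_force: 30.0
```

play_rows:
  dp:
    - [0,0,0]
    - [0,0,0]
    - [0,0,0]
    - [0,0,0]
    - [0,0,0]
  yaw: [0,0,0,0,0]
  gripper: 0.3

```text
t: 33.38
ee_pos: [501.4, -158.2, 45.7]
orientation: [-3.142, 0.002, -0.0]
ft_force: [-0.2, 0.1, 0.3]
width: 60.7
grasp_force: 0.0
```

play_rows:
  dp:
    - [0,0,20]
    - [0,0,40]
    - [0,0,40]
    - [0,0,40]
    - [0,0,20]
    - [-30,0,0]
    - [-30,0,0]
    - [0,0,0]
  yaw: [0,0,0,0,0,0,0,0]

```text
t: 34.05
ee_pos: [436.4, -157.3, 205.3]
orientation: [-3.14, 0.002, 0.006]
ft_force: [-0.0, 0.2, -0.4]
width: 61.2
grasp_force: 0.0
```

Run:
```python
from h import *
w,P=wcloud();cv2.imwrite("pics/w9.png",w["pixels"][:,:,::-1])
for n,b in dict(red=(486,163),purple=(485,25),blue=(502,-159),black=(497,-274),grey=(564,-410)).items():print(n);rep(P,b)
```

```text
red
75 215 mid [485. 162.  87.] max [496. 173.  99.] min [475. 151.  75.]
15 740 mid [485. 159.  42.] max [503. 174.  70.] min [467. 144.  15.]
7 313 mid [482. 158.  10.] max [519. 188.  14.] min [446. 128.   7.]
purple
75 342 mid [485.  24.  90.] max [496.  34. 104.] min [475.  13.  75.]
15 803 mid [485.  21.  43.] max [503.  35.  70.] min [468.   6.  15.]
7 415 mid [483.  19.  10.] max [519.  50.  14.] min [446. -11.   7.]
blue
75 405 mid [ 500. -159.   91.] max [ 511. -148.  105.] min [ 490. -169.   77.]
15 508 mid [ 500. -159.   48.] max [ 518. -142.   68.] min [ 483. -176.   27.]
7 555 mid [ 496. -158.   10.] max [ 534. -126.   13.] min [ 458. -191.    7.]
black
75 469 mid [ 495. -272.   92.] max [ 507. -261.  109.] min [ 484. -282.   75.]
15 611 mid [ 495. -271.   42.] max [ 512. -256.   70.] min [ 478. -286.   15.]
7 409 mid [ 494. -272.   10.] max [ 530. -240.   14.] min [ 457. -304.    7.]
grey
7 425 mid [ 562. -410.   10.] max [ 597. -376.   13.] min [ 526. -443.    7.]
```

View pics/w9.png

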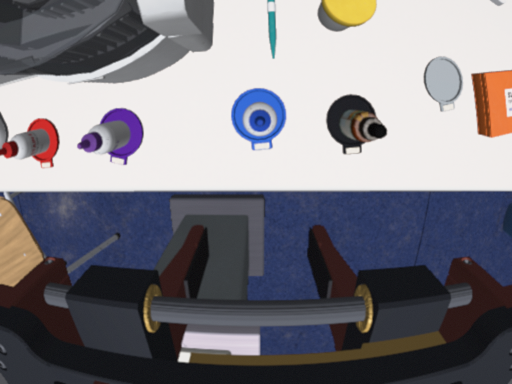

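Final view: all four bottles stand upright in their own dishes (red (35,140), purple (115,130), blue (260,115), black (355,120)), grey (443,80) is empty, the cup (350,8) is in place, and the gripper is clear.

```bash
python3 -c "
from workcell import ticket
print(ticket.close_job())"
```

```text
the job is handed in; nothing more can be done
None
```

The job is handed in: each of the four bottles stands upright in the dish of its cap colour, the grey dish is empty, and the yellow-lidded cup was left alone; it took about 34 s of the 131 s allowed.

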